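# Tip the rejected clamp forks through the bin's spring flap

### The job

Lift the metal scoop holding two rejected clamp forks out of its cradle, stand it upright on the bare worktop and let go, then take it again by the upright fin at its back. Push the bin's spring flap well open with the mouth of the scoop while both forks still lie in it, and only then tip both forks through into the bin; never touch the forks or the bin with the hand. Finish with the flap shut and the scoop standing upright, released, on the bare worktop clear of the cradle, and leave the other things where they are.

Things in the scene. Friction and masses are not known exactly. Their poses are not given: they have to be found in the camera images.
- scoop: Loose open bare-metal scoop, 144 mm long, 60 wide, 0.16 kg. Origin: middle of the underside it stands on; +x to the open mouth, +z up. Floor rises 12 deg to the mouth; walls 28 mm above it (outer faces y=+-30, inner +-27), back wall at x=-45. Feet under x=-7 to 5 (their front is 52 mm behind the mouth) and -56 to -40. In the cradle: same origin and heading as the cradle, 6 mm up.
- waist (a point): Point on the scoop, scoop frame (0, 0, 28) mm, between the side walls; here the body can be gripped from above across its 60 mm width (floor top z=16, wall tops about z=43, forks inside up to about z=30). Fingers go outside the walls.
- fin (a point): Centre of the black upright fin at the scoop's back, scoop frame (-67, 0, 42) mm. Fin: 10 mm thick across y, x=-87 to -47, z=20 to 64. Pinched with the hand leaning back some 35 degrees, the scoop can then be tipped 70 degrees with the hand ending 35 degrees the other way.
- mouth (a point): Middle of the floor's front edge at the mouth, scoop frame (57, 0, 28) mm; the side walls' front top corners lie at (51, +-28, 55). Floor sheet 3 mm thick.
- cradle: Fixed grey holder. Origin under it on the worktop, +x the way the scoop's mouth points. Foot plate 6 mm high, x=-100 to 50, 50 mm wide (66 at the back). Two cheeks 80 mm high, 17 mm apart, x=-95 to -59, and a cross wall behind them hide the scoop's fin, so it cannot be gripped there; the scoop comes out straight up (lift over 75 mm).
- bin: Fixed grey sheet-metal bin, x=-78 to 72, y=-65 to 65, 167 mm tall, closed but for its port. Origin under it on the worktop, +z up; port faces -x: the scoop goes in pointing along +x. From the top of the 85 mm front wall a panel slopes up and back at 45 deg to x=4, z=167. Port in it: 86 mm wide, from lower edge (x=-69.5, z=93.5) to upper edge (x=-6, z=157).
- port_low (a point): Middle of the port's lower edge, bin frame (-69.5, 0, 93.5) mm.
- flap_hinge (a point): Middle of the flap's hinge line at the port's upper edge, bin frame (-4.5, 0, 155.7) mm; the hinge runs along the bin's y.
- flap (a joint): Bare-metal flap filling the port, 87 mm from hinge to free lower edge, 82 mm wide. Angle in rad: 0 shut in the 45 degree panel, 0.78 hanging straight down, 1.4 at its stop. Opens inward only, against a spring: 0.08 N m to start plus 0.08 N m per rad (1 to 3 N at the scoop's mouth); springs shut by itself; the forks' weight alone does not open it.
- reject_a: Black slotted clamp fork, 61x24x14 mm, 0.06 kg, loose, lying lengthwise in the scoop on its +y side against the back wall. Origin: centre of its underside, its long axis y.
- reject_b: The same, on the scoop's -y side. The forks lie still on the scoop's floor while it slopes less than about 20 degrees to the mouth and slide out freely at 50 or more. Similar forks lying on the worktop are not part of the job.
- eyepiece: Turned black eyepiece standing on end, 33 mm across, 47 mm tall; bystander, loose, standing on the worktop. Origin: middle of its underside.
- gel_box: Small closed flat box, 53x53x18 mm; bystander, loose, standing on the worktop. Origin: middle of its underside.
- kapton_roll: Small roll of amber tape lying flat, 53 mm across, 12 mm high; bystander, loose, standing on the worktop. Origin: middle of its underside.
- dropper_bottle: White dropper bottle, 36 mm across, 107 mm tall; bystander, loose, standing on the worktop. Origin: middle of its underside.
- tape_measure: Tape measure lying on its side, 93x105x57 mm; bystander, loose, standing on the worktop. Origin: middle of its underside.
- adapter_block: Pale fibre adapter block, 28x62x26 mm; bystander, loose, standing on the worktop. Origin: middle of its underside.

How it is judged:
By the outcome, as a careful person would: the job done as asked, in the order asked, and still so for the second after the job is handed in, with the robot touching nothing.
It also fails if it takes over 66 s, if anything falls off the work surface, if the arm or the gripper's body presses on something with over 40 N, if the wrist force passes 120 N, or if a joint passes its speed limit or range.

### The arm

A 6-joint arm with a two-finger parallel gripper is mounted at the origin on a cart in front of the work surface, level with it; the furniture and walls round the work are solid. World frame = base frame: x ahead of the robot, y to its left, z up, the work surface at z = 0. Lengths are in mm, angles in rad, forces in N, time in s.
With the tool pointing down it reaches from about 350 to 875 mm from the base axis. Payload 4.2 kg.
Tool frame: the origin (TCP) lies on the centre line of the jaws, within the pads' length; the fingertips stand manip.nose_length ahead of it and the grasp point (between the pads) lies 5 mm behind it (manip.nose_length is the distance from the TCP to the fingertips, in mm); z points along the fingers, y is the line along which they close (so a half turn about z gives the same grasp; the last joint's range is limited). The gripper opens to 85 mm and grips with 20 to 120 N. Pads are 22 mm wide; open, the fingers measure 114 mm over their backs; the gripper's body (76 mm by 85 mm) begins 54 mm behind the grasp point. The pads swing forward as they close: fully open they stand 13 mm farther back than shut.
Start: joints at [-0.9, 0.385, 0.008, 0, -1.194, -0.259], TCP at [250.175, -572.723, 245.312] pointing down, gripper open.
Joint ranges: [-3.14, 3.14], [-1.21, 2.06], [-1.07, 1.41], [-3.16, 2.05], [-2.99, -0.16], [-3.1, 3.1]. Speed limits (rad/s): [2.79, 2.79, 3.14, 3.14, 3.14, 3.14].

### API

Orientations are given as a rotation vector (axis times angle).
In Python, from workcell import manip gives the robot as it stands. Calls block until the motion is done:
- manip.move_to(position, orientation): joint-space move of the TCP to a pose.
- manip.move_straight(position, rate=150, ori=None, force_limit=None): straight line of the TCP; ori=None keeps the orientation; rate is the mean speed in mm/s. With force_limit (N) it stops when the force on the tool has changed by that much, and returns True; else False.
- manip.goto_joints(angles): joint-space move.
- manip.command_gripper(opening): finger opening in mm; the grip force is fixed at half the most; returns when the fingers have stopped.
- manip.dwell(seconds).
- manip.ik(position, orientation): joint angles nearest the present ones, or None.
- manip.capture(name): name is "side" or "top"; returns a dict with "frame" (384x512x3 uint8, red, green, blue), "intrinsics" (3x3 intrinsics, pixels), "D" ([k1, k2, p1, p2, k3] as OpenCV has them; the pictures are not rectified), "pose" (4x4, takes a point from camera to world coordinates). Camera axes: x right, y down, z forward; pixel columns grow to the right and rows downward; lengths in mm; the calibration is good to about 2 mm. A picture is of the moment at which its call begins. There is no depth.
A pose or a line that the arm cannot do raises manip.IKError and nothing moves.
- manip.sign_off(): hands the job in; it is judged then, once.
Readings, each from a call of its own:
- manip.read_clock(): time.
- manip.read_joint_pos(): joint angles.
- manip.read_qd(): joint speeds.
- manip.read_tau(): joint torques, N m.
- manip.read_eef_pos(): TCP position.
- manip.read_eef_rot(): TCP orientation.
- manip.read_force(): force on the tool from outside, world axes, zero at the start.
- manip.read_ft_torque(): the same for the moment, N m.
- manip.read_finger_gap(): finger opening in mm.
- manip.read_finger_force(): force on a finger pad.
Only numpy, scipy, OpenCV 4.12 (cv2) and the standard library are available. Lean on these libraries where they do the work, as an engineer would, in place of code of your own. Each camera call takes 0.05 s, during which the arm holds its last target. There are 200 camera calls.

## Working session

There is one attempt and no reset: what is moved stays moved. The work goes in short steps, each a Python script; the robot and the scene stay as the last script left them, time stands still between calls to the robot, and variables do not carry over. Pictures are saved under pics/ and viewed, at most 10 in all, crops included, and the job is handed in when it is done.

```bash
mkdir -p pics; ls; python3 - <<'E'
from workcell import manip
import cv2
for n in("side","top"):
    c=manip.capture(n); cv2.imwrite(f"pics/{n}0.png",c["frame"][:,:,::-1]); print(n,c["intrinsics"],c["D"],c["pose"])
print(manip.nose_length,manip.read_eef_rot(),manip.read_clock(),manip.read_finger_gap())
E
```

```text
pics
side [[391.25480698   0.         254.16321564]
 [  0.         391.25480698 198.14652888]
 [  0.           0.           1.        ]] [-0.0050262  0.         0.         0.         0.       ] [[-9.93243021e-01 -7.64217557e-02  8.73385203e-02  3.64945461e+02]
 [-1.16047937e-01  6.46990472e-01 -7.53615423e-01  1.02348486e+03]
 [ 1.08542327e-03 -7.58658714e-01 -6.51487358e-01  1.05789417e+03]
 [ 0.00000000e+00  0.00000000e+00  0.00000000e+00  1.00000000e+00]]
top [[365.95429672   0.         247.50405553]
 [  0.         365.95429672 191.53804326]
 [  0.           0.           1.        ]] [0.03935282 0.         0.         0.         0.        ] [[ 1.40029044e-02 -9.94196077e-01  1.06668076e-01  3.65524005e+02]
 [-9.99841731e-01 -1.27513433e-02  1.24062674e-02 -9.23828805e+01]
 [-1.09741011e-02 -1.06824918e-01 -9.94217283e-01  1.26894729e+03]
 [ 0.00000000e+00  0.00000000e+00  0.00000000e+00  1.00000000e+00]]
14.0 [ 6.41945506e-01 -3.07474967e+00 -3.05782472e-03] 0.1 85.3820692065418
```

```bash
python3 -c "
import cv2,numpy as np
for n in('side','top'):
    a=cv2.imread(f'pics/{n}0.png'); cv2.imwrite(f'pics/{n}0b.png',cv2.resize(a,(800,600),interpolation=cv2.INTER_CUBIC))
"
```

```text
(no output)
```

View pics/top0b.png

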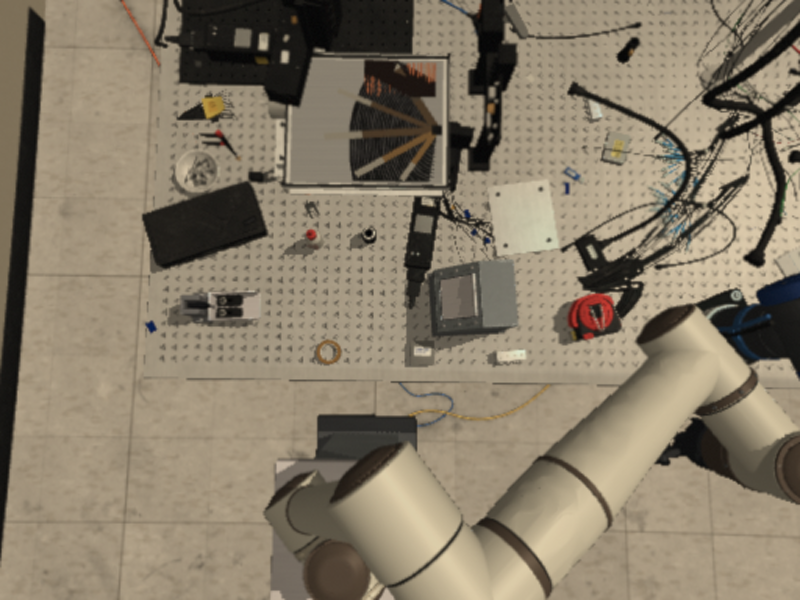

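View pics/side0b.png

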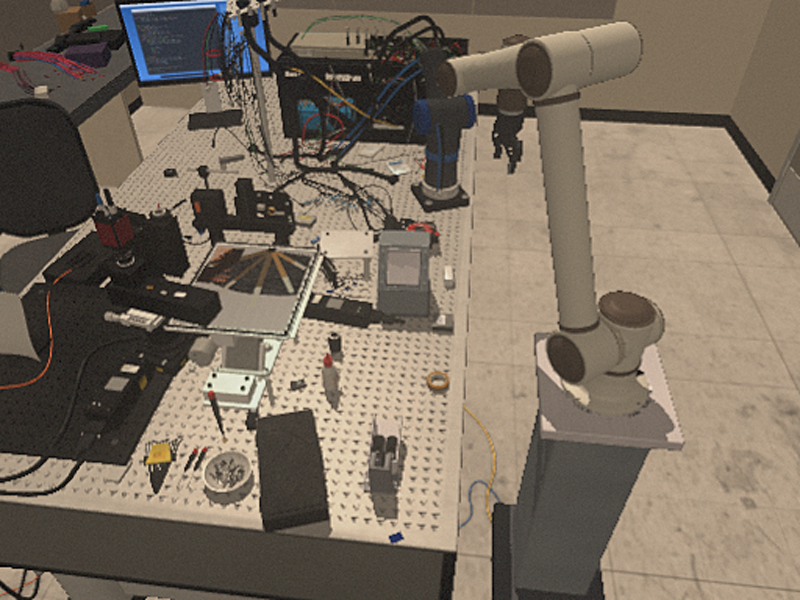

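The top view shows the cradle and scoop at about (220,307) with the mouth to the right, and the bin at about (473,298) with its port to the left. Next I'll enlarge both.

```bash
python3 -c "
import cv2,numpy as np
t=cv2.imread('pics/top0.png'); s=cv2.imread('pics/side0.png')
f=lambda a,x,y,w,h,k:cv2.resize(a[y:y+h,x:x+w],None,fx=k,fy=k,interpolation=cv2.INTER_CUBIC)
# top crops: cradle x100-200,y175-225 ; bin x255-355,y155-220
cv2.imwrite('pics/c1.png',np.vstack([f(t,100,180,100,34,8),f(t,255,158,100,40,8)]))
cv2.imwrite('pics/c2.png',np.hstack([f(s,220,255,60,90,6),f(s,235,140,70,90,6)]))
"
```

```text
(no output)
```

View pics/c1.png

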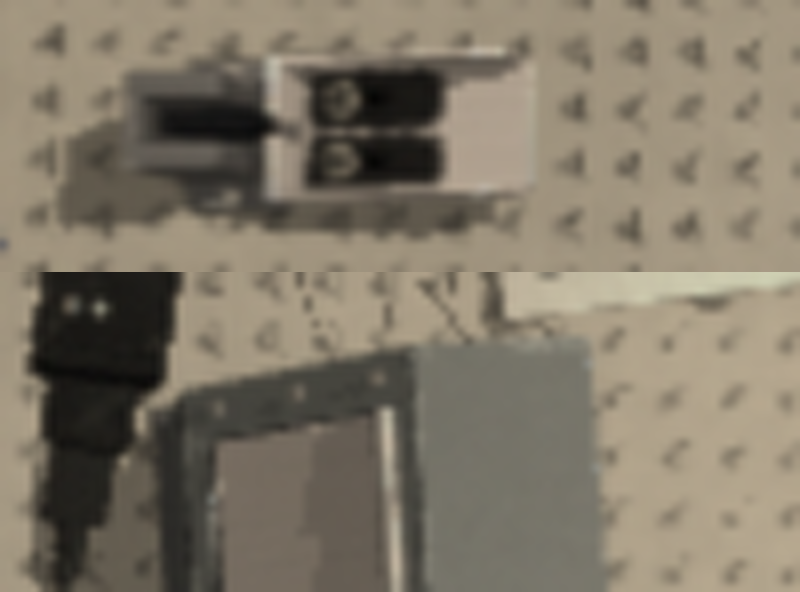

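View pics/c2.png

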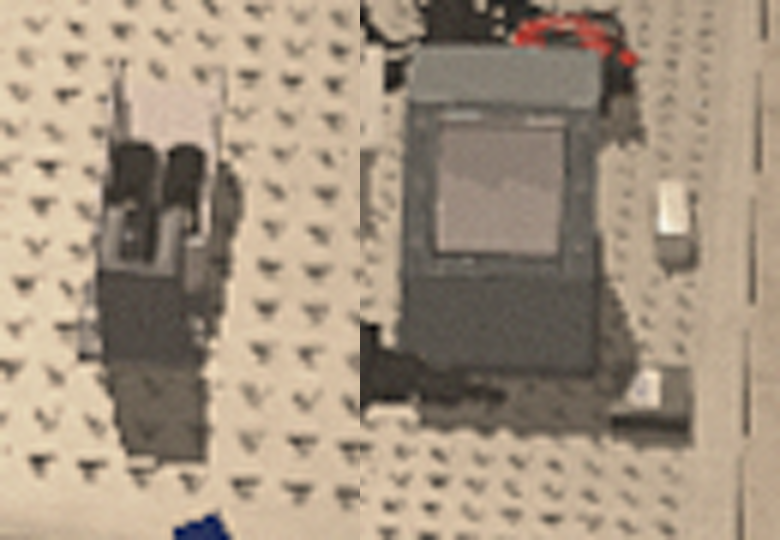

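Enlarged, the scoop's back-wall corners are at (268,57)/(265,197) in c1 and its front corners at (118,62)/(222,68) in c2. The bin's top and front edges are sharp in both crops, so I'll fit the poses to these known points.

```bash
cat > h.py <<'E'
from workcell import manip
import numpy as np, cv2
from scipy.spatial.transform import Rotation as R
from scipy.optimize import least_squares
def proj(P,c):
    M=np.linalg.inv(c["pose"]); r=cv2.Rodrigues(M[:3,:3])[0]
    return cv2.projectPoints(np.array(P,float).reshape(-1,1,3),r,M[:3,3],c["intrinsics"],np.array(c["D"]))[0][:,0]
def fit(obs,cams,x0):
    # obs: (cam, pixel, local point); pose (x,y,yaw) on the worktop
    def f(p):
        r=R.from_euler('z',p[2]).as_matrix()
        return np.concatenate([(proj(r@np.array(l,float)+[p[0],p[1],0],cams[n])[0]-u) for n,u,l in obs])
    s=least_squares(f,x0,x_scale=[100,100,1]); return s.x,s.fun.reshape(-1,2)
def px(u,v,x0,y0,k): return np.array([(u+.5)/k-.5+x0,(v+.5)/k-.5+y0])
E
python3 - <<'E'
from h import *
cams={n:manip.capture(n) for n in("side","top")}
T1=lambda u,v:px(u,v,100,180,8); T2=lambda u,v:px(u,v-272,255,158,8); TF=lambda u,v:px(u,v,0,0,1.5625)
S1=lambda u,v:px(u,v,220,255,6); S2=lambda u,v:px(u-360,v,235,140,6)
np.set_printoptions(precision=2,suppress=True)
ob=[("top",T2(412,347),(4,65,167)),("top",T2(588,340),(72,65,167)),("top",T2(155,408),(-78,65,85)),("top",TF(432,335),(-78,-65,85)),("top",TF(517,327),(72,-65,167)),
("side",S2(410,107),(4,65,167)),("side",S2(602,107),(4,-65,167)),("side",S2(415,45),(72,65,167)),("side",S2(600,45),(72,-65,167)),("side",S2(403,275),(-78,65,85)),("side",S2(597,278),(-78,-65,85)),("side",S2(597,375),(-78,-65,0))]
oc=[("top",T1(268,57),(-47,30,41)),("top",T1(265,197),(-47,-30,41)),("top",T1(530,55),(51,29,61)),("top",T1(525,192),(51,-29,61)),
("top",T1(125,72),(-100,16,80)),("top",T1(125,168),(-100,-16,80)),
("side",S1(118,62),(51,29,61)),("side",S1(222,68),(51,-29,61))]
for o,x0 in((ob,(400,-100,-1.57)),(oc,(400,300,-1.57))):
    p,r=fit(o,cams,x0); print(p); print(r.T)
for n,p in (("eyep/roll",(TF(328,352))),("box",TF(420,350)),("block",TF(511,356)),("bottle",TF(312,240))):
    c=cams["top"];q=cv2.undistortPoints(p.reshape(1,1,2),c["intrinsics"],np.array(c["D"]))[0,0]
    d=c["pose"][:3,:3]@[q[0],q[1],1];o=c["pose"][:3,3];print(n,(o+d*(15-o[2])/d[2]))
E
```

```text
[ 493.89 -252.37   -1.49]
[[-1.42 -1.02  1.98  2.48  0.07 -0.25  0.42 -0.06  0.73  0.01  0.53 -0.2 ]
 [ 0.72  0.15 -0.98 -0.9  -0.2  -0.39  0.38  0.5   1.23  0.56  0.91  0.89]]
[479.43 254.47  -1.55]
[[ 2.33  2.16 -2.78 -2.55 -0.01 -0.37 -0.16  0.15]
 [ 0.07  0.3  -0.2   0.07  1.08 -1.16 -1.03 -0.64]]
eyep/roll [383.17  50.58  15.  ]
box [ 390.26 -150.3    15.  ]
block [ 380.19 -347.85   15.  ]
bottle [631.57  92.51  15.  ]
```

```bash
cat >> h.py <<'E'
def frame(p,z=0,pitch=0):  # world pose of a body at p=(x,y,yaw), nose-down pitch
    return R.from_euler('z',p[2])*R.from_euler('y',pitch)
def tool(p,lean,pitch=0,flip=False):
    # tool z down leaning back by 'lean' in the body frame, y across the body
    b=R.from_matrix(np.column_stack([[np.cos(lean),0,np.sin(lean)],[0,-1,0],[np.sin(lean),0,-np.cos(lean)]]))
    if flip: b=b*R.from_euler('z',np.pi)
    return frame(p,0,pitch)*b
E
python3 - <<'E'
from h import *
np.set_printoptions(precision=3,suppress=True)
cams={n:manip.capture(n) for n in("side","top")}
T1=lambda u,v:px(u,v,100,180,8); S1=lambda u,v:px(u,v,220,255,6)
oc=[("top",T1(268,57),(-52,30,40)),("top",T1(265,197),(-52,-30,40)),("top",T1(533,65),(57,28,34)),("top",T1(533,190),(57,-28,34)),
("side",S1(118,62),(51,29,61)),("side",S1(222,68),(51,-29,61))]
p,r=fit(oc,cams,(480,254,-1.57));print(p);print(r.T)
for sub in("top","side"): 
  T2=lambda u,v:px(u,v-272,255,158,8); TF=lambda u,v:px(u,v,0,0,1.5625);S2=lambda u,v:px(u-360,v,235,140,6)
  ob=[("top",T2(412,347),(4,65,167)),("top",T2(588,340),(72,65,167)),("top",T2(155,408),(-78,65,85)),("top",TF(432,335),(-78,-65,85)),("top",TF(517,327),(72,-65,167)),
("side",S2(410,107),(4,65,167)),("side",S2(602,107),(4,-65,167)),("side",S2(415,45),(72,65,167)),("side",S2(600,45),(72,-65,167)),("side",S2(403,275),(-78,65,85)),("side",S2(597,278),(-78,-65,85)),("side",S2(597,375),(-78,-65,0)),
("side",S2(437,125),(-6,43,157)),("side",S2(565,125),(-6,-43,157)),("side",S2(435,250),(-69.5,43,93.5)),("side",S2(562,253),(-69.5,-43,93.5))]
  q,r=fit([o for o in ob if o[0]==sub],cams,(494,-252,-1.5));print(sub,q);print(r.T)
print(manip.read_joint_pos())
B=(493,-252,-1.5); S=(500,60,-1.5)
for flip in(0,1):
  for nm,pos,o in (("waist",(p[0],p[1],150),tool(p,0,0,flip)),("place",(500,60,50),tool(S,0,0,flip)),("fin",(505,132,48),tool(S,np.radians(35),0,flip)),
    ("in",(493,-130,168),tool(B,np.radians(35),np.radians(26),flip)),("tip",(493,-200,216),tool(B,np.radians(35),np.radians(70),flip))):
    print(flip,nm,manip.ik(np.array(pos),o.as_rotvec()))
E
```

```text
[479.734 256.829  -1.554]
[[ 0.24   0.063 -0.177 -0.529 -0.367 -0.025]
 [ 0.017  0.228 -0.308  0.502 -0.479 -0.086]]
top [ 493.165 -251.111   -1.503]
[[-1.653 -1.231  1.749  1.901 -0.511]
 [ 0.955  0.57  -0.972 -0.874  0.245]]
side [ 496.095 -257.652   -1.486]
[[-0.626 -0.039 -0.562  0.149 -0.199  0.239 -0.479  0.294  0.533  0.079
   0.579]
 [-1.104 -0.489 -0.169  0.409 -0.22  -0.046 -0.075 -0.494 -0.083  1.05
   0.992]]
[-0.9    0.385  0.007 -0.    -1.194 -0.259]
0 waist [ 0.79   0.339 -0.324  0.    -0.908 -0.773]
0 place [ 0.442  0.422 -0.525  0.    -0.624 -0.372]
0 fin [ 0.772  0.582 -0.58   0.582 -0.922 -1.18 ]
0 in [ 0.147  0.247 -0.493  0.209 -0.853 -0.215]
0 tip [-0.4    0.437  0.08  -0.537 -1.528  0.581]
1 waist [ 0.79   0.339 -0.324  0.    -0.908  2.369]
1 place [ 0.442  0.422 -0.525  0.    -0.624  2.77 ]
1 fin [ 0.772  0.582 -0.58   0.582 -0.922  1.962]
1 in [ 0.147  0.247 -0.493  0.209 -0.853  2.927]
1 tip [-0.4    0.437  0.08  -0.537 -1.528 -2.56 ]
```

```bash
cat >> h.py <<'E'
C=np.array([479.7,256.8,-1.554]); B=np.array([495.5,-256,-1.489]); S=np.array([500.,60,-1.489])
E
python3 - <<'E'
from h import *
o=tool(C,0).as_rotvec()
manip.move_to(np.array([C[0],C[1],150]),o)
print(manip.move_straight(np.array([C[0],C[1],29]),rate=80,force_limit=8), manip.read_eef_pos())
manip.command_gripper(50)
print(manip.read_finger_gap(),manip.read_finger_force(),manip.read_force())
manip.move_straight(np.array([C[0],C[1],129]),rate=80)
print(manip.read_finger_gap(),manip.read_force(),manip.read_clock())
c=manip.capture("side");cv2.imwrite("pics/l.png",cv2.resize(c["frame"][180:340,180:390,::-1],None,fx=3.5,fy=3.5,interpolation=cv2.INTER_CUBIC))
E
```

```text
False [479.96743922 257.0296871   29.48824677]
59.50881857426765 65.3895774544728 [ 0.54729456 -0.03497599  3.58355281]
59.05669877956952 [-0.0099636  -0.33730302 -3.11595768] 6.7583
```

View pics/l.png

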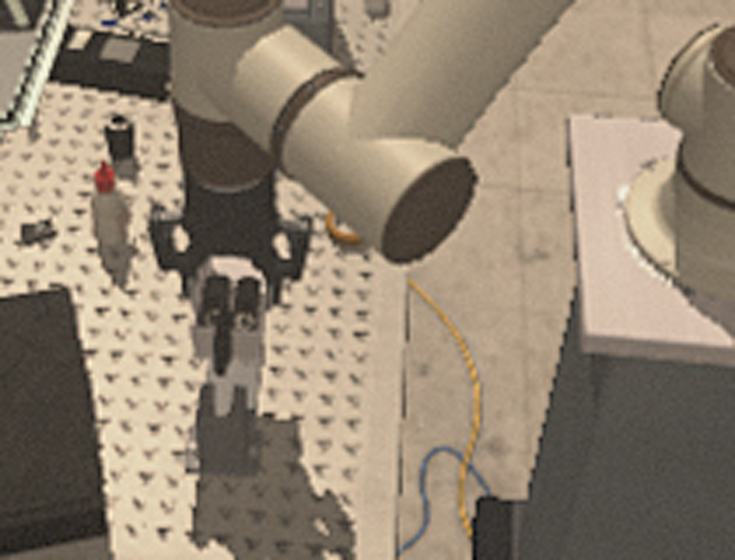

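Side view: the scoop is lifted clear of the cradle with both forks inside, at about (232,310). Next I place it and release.

```bash
python3 - <<'E'
from h import *
o=tool(S,0).as_rotvec()
manip.move_straight(np.array([S[0],S[1],129]),rate=150,ori=o)
manip.move_straight(np.array([S[0],S[1],40]),rate=100)
print(manip.move_straight(np.array([S[0],S[1],21]),rate=25,force_limit=3),manip.read_eef_pos(),manip.read_force())
manip.command_gripper(84)
p=manip.read_eef_pos()
manip.move_straight(np.array([S[0],S[1],200]),rate=150)
back=R.from_euler('z',S[2]).as_matrix()@[-220,0,0]
manip.move_to(np.array([S[0],S[1],260])+back,tool(S,np.radians(35)).as_rotvec())
print(manip.read_clock())
for n in("top","side"):
    c=manip.capture(n);cv2.imwrite(f"pics/{n}1.png",c["frame"][:,:,::-1])
q=[proj([[500,60,20]],manip.capture(n))[0] for n in("top","side")];print(q)
t=cv2.imread("pics/top1.png");s=cv2.imread("pics/side1.png")
(a,b),(d,e)=np.array(q).astype(int)
k=lambda i,u,v:cv2.resize(i[v-36:v+36,u-33:u+33],None,fx=6,fy=6,interpolation=cv2.INTER_CUBIC)
print(a-33,b-36,d-33,e-36)
cv2.imwrite("pics/p1.png",np.hstack([k(t,a,b),k(s,d,e)]))
E
```

```text
True [499.84480622  59.89873587  23.67791458] [-7.19833135e-01  5.42586790e-03  5.55840740e+00]
12.575
[array([207.69775552, 190.89194916]), array([247.67304611, 240.6765762 ])]
174 154 214 204
```

View pics/p1.png

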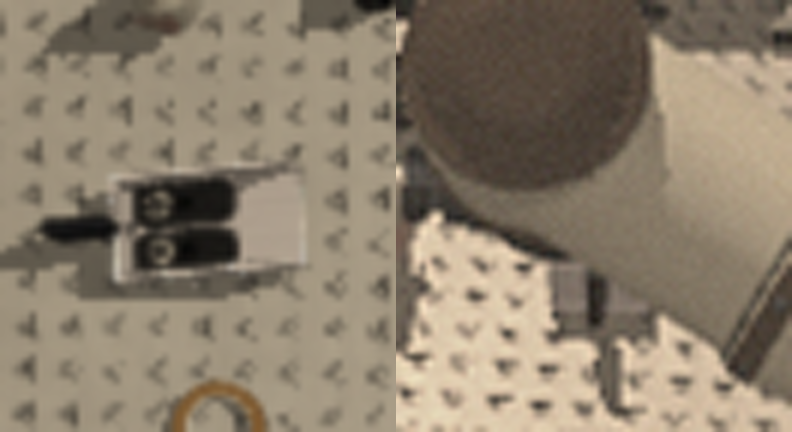

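Top crop: the scoop stands upright with both forks in. Its back-wall corners are at (115,182)/(118,284), its mouth edge at u≈305, and the fin tail at (40,228). I'll fit the pose and check the insertion geometry before gripping.

```bash
python3 - <<'E'
from h import *
np.set_printoptions(precision=2,suppress=True)
T=lambda u,v:px(u,v,174,154,6); cams={"top":manip.capture("top")}
p,r=fit([("top",T(115,182),(-52,30,34)),("top",T(118,284),(-52,-30,34)),("top",T(305,178),(57,28,28)),("top",T(305,264),(57,-28,28)),("top",T(40,228),(-87,0,55))],cams,S);print(p);print(r.T)
# bin-plane clearances along the path: mouth (x,z), pitch
body=np.array([[57,25],[5,14],[5,0],[-7,0],[-7,10],[-40,5],[-40,0],[-56,0],[-87,20]]) ; dens=np.concatenate([np.linspace(a,b,20) for a,b in zip(body,body[1:])])
top=np.linspace([51,55],[-51,34],40)
for mx,mz,pd in [(-75,108,26),(-50,106,26),(-30,104,26),(-8,103,26),(-10,101,40),(-15,98,55),(-22,95,70)]:
    a=np.radians(pd);M=np.array([[np.cos(a),np.sin(a)],[-np.sin(a),np.cos(a)]])
    f=lambda P:(P-[57,28])@M.T+[mx,mz]
    P=f(dens); W=f(top)
    dl=np.hypot(*(P-[-69.5,93.5]).T).min(); pen=(P[:,1]-93.5)[(P[:,0]>-80)&(P[:,0]<-69)]
    du=np.hypot(*(W-[-6,157]).T).min()
    c=f(np.array([51,55])); h=np.array([-4.5,155.7])
    th=max(np.pi/4+np.arctan2(q[0]-h[0],h[1]-q[1]) for q in(c,np.array([mx,mz])))
    print(mx,mz,pd,"low",dl,pen.min() if len(pen) else None,"up",du,"flap",th,"grasp",f(np.array([-72,48])))
E
```

```text
[497.3   58.13  -1.5 ]
[[-0.63 -0.49 -0.17  0.58  0.7 ]
 [-0.61 -0.07 -0.83  1.12  0.36]]
-75 108 26 low 13.62978964679983 11.803617861102495 up 66.34650930214816 flap -0.19055304689481667 grasp [-182.18  182.53]
-50 106 26 low 13.98461107037037 14.55940501195451 up 44.62545760361781 flap 0.044089057398071674 grasp [-157.18  180.53]
-30 104 26 low 16.887946521395023 17.31519216280654 up 31.457448549261684 flap 0.3271810673437065 grasp [-137.18  178.53]
-8 103 26 low 7.550848344748874 8.236530286438281 up 25.15475738666886 flap 0.8989766377491922 grasp [-115.18  177.53]
-10 101 40 low 19.546977770226903 20.693624662090514 up 23.55659416713654 flap 1.0215882697627674 grasp [-95.96 199.24]
-15 98 55 low 31.0843789443999 33.1052028286652 up 21.448595744155526 flap 1.001180415623663 grasp [-72.61 215.14]
-22 95 70 low 38.17504364352935 49.09631333575021 up 18.527130033546424 flap 0.9117114379944048 grasp [-47.33 223.06]
```

```bash
cat >> h.py <<'E'
S1=np.array([498.7,59.2,-1.489]); L=np.radians(35); G=np.array([-72,0,48.])
def tcp_for(p,origin,pitch):   # TCP pose that puts the scoop's origin there
    o=tool(p,L,pitch); return np.array(origin)+frame(p,0,pitch).apply(G)+o.apply([0,0,5]), o.as_rotvec()
def tcp_mouth(mx,mz,pitch):    # scoop mouth at bin (mx,0,mz)
    m=R.from_euler('z',B[2]).apply([mx,0,mz])+[B[0],B[1],0]
    return tcp_for(B,m-frame(B,0,pitch).apply([57,0,28]),pitch)
E
python3 - <<'E'
from h import *
t,o=tcp_for(S1,[S1[0],S1[1],0],0); d=R.from_rotvec(o).apply([0,0,1])
manip.command_gripper(45)
manip.move_to(t-100*d,o)
print(manip.move_straight(t,rate=80,force_limit=6),t,manip.read_eef_pos())
manip.command_gripper(2)
print(manip.read_finger_gap(),manip.read_finger_force(),manip.read_force())
manip.move_straight(t+[0,0,30],rate=40)
print(manip.read_finger_gap(),manip.read_force(),manip.read_ft_torque(),manip.read_clock())
c=manip.capture("top");u,v=proj([[500,60,60]],c)[0].astype(int)
c2=manip.capture("side");u2,v2=proj([[500,60,60]],c2)[0].astype(int)
k=lambda i,u,v:cv2.resize(i[v-36:v+36,u-33:u+33,::-1],None,fx=6,fy=6,interpolation=cv2.INTER_CUBIC)
cv2.imwrite("pics/g1.png",np.hstack([k(c["frame"],u,v),k(c2["frame"],u2,v2)]))
E
```

```text
False [493.05155024 128.10097771  43.90423978] [493.37701587 128.6082603   44.23489328]
8.935319029961693 59.896647334098816 [-0.77914482  0.35631707  2.40683539]
9.266634825759867 [-0.15397377 -0.04639884 -2.83238921] [1.75849761e+00 1.33616379e-01 5.47621016e-05] 16.7
```

View pics/g1.png

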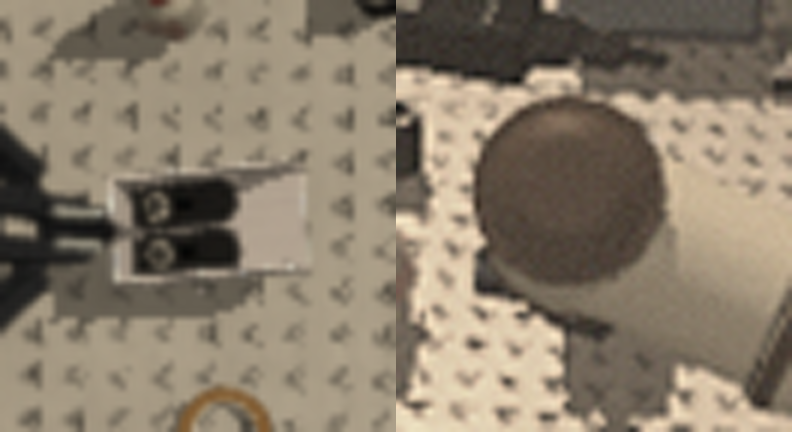

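```bash
python3 - <<'E'
from h import *
k=lambda c,P,w=33,h=36:(lambda u,v:cv2.resize(c["frame"][v-h:v+h,u-w:u+w,::-1],None,fx=6,fy=6,interpolation=cv2.INTER_CUBIC))(*proj([P],c)[0].astype(int))
p=manip.read_eef_pos(); manip.move_straight(np.array(p)+[0,0,130],rate=100)
a=np.radians(25)
t,o=tcp_mouth(-140,135,0); manip.move_straight(t,rate=120,ori=o)
t,o=tcp_mouth(-105,112,a); manip.move_straight(t,rate=60,ori=o)
c1=manip.capture("top")
m=R.from_euler('z',B[2]).apply([-60,0,110])+[B[0],B[1],0]
print(manip.read_force(),manip.read_clock(),"expected mouth px",proj([R.from_euler('z',B[2]).apply([-105,y,112])+[B[0],B[1],0] for y in(28,-28)],c1),"crop0",proj([m],c1)[0].astype(int)-[33,36])
f=manip.read_force()
for w in((-60,107),(-35,104.5),(-8,103.5)):
    t,o=tcp_mouth(*w,a); hit=manip.move_straight(t,rate=45,ori=o,force_limit=14); print(w,hit,np.array(manip.read_force())-f,np.array(manip.read_eef_pos())-t)
    if hit: break
c2=manip.capture("top");print(manip.read_clock(),manip.read_finger_gap())
cv2.imwrite("pics/e1.png",np.hstack([k(c1,m),k(c2,m)]))
E
```

```text
[-0.12881841  0.65799262 -3.06595916] 20.7083 expected mouth px [[269.94536683 183.96222812]
 [271.25982543 201.45806519]] crop0 [251 155]
(-60, 107) False [-0.34691295 -1.26150774  1.01983143] [0.05818877 0.12718266 0.05671421]
(-35, 104.5) False [0.49943074 1.57523729 0.87532574] [-0.08692407 -0.16329431 -0.03560518]
(-8, 103.5) False [ 0.69791685  4.94805664 -1.30190667] [-0.00918725  0.10047965 -0.3170882 ]
23.375 9.407470084706857
```

View pics/e1.png

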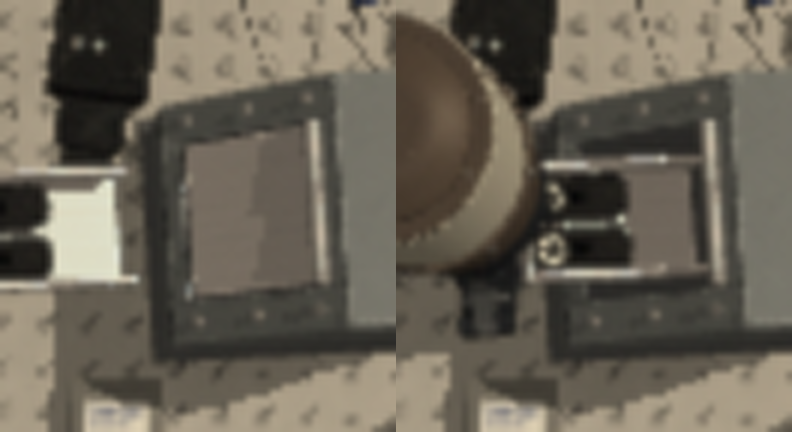

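The left half shows the scoop centred in front of the shut flap. The right half shows it inside with the flap pushed well open (dark gaps beside it) and both forks still in the scoop. Now I tip.

```bash
python3 - <<'E'
from h import *
k=lambda c,P,w=33,h=36:(lambda u,v:cv2.resize(c["frame"][v-h:v+h,u-w:u+w,::-1],None,fx=6,fy=6,interpolation=cv2.INTER_CUBIC))(*proj([P],c)[0].astype(int))
path=[(-10,101,40),(-15,98,55),(-22,95,70)]
for x,z,d in path:
    t,o=tcp_mouth(x,z,np.radians(d)); hit=manip.move_straight(t,rate=45,ori=o,force_limit=25); print(d,hit,manip.read_force())
manip.dwell(1.0)
print(manip.read_force(),manip.read_clock())
m=R.from_euler('z',B[2]).apply([-50,0,130])+[B[0],B[1],0]
cv2.imwrite("pics/t1.png",np.hstack([k(manip.capture("top"),m),k(manip.capture("side"),m)]))
E
```

```text
40 False [ 0.9013341   5.11816967 -0.67640512]
55 False [ 0.85382916  4.72401175 -3.61444233]
70 False [-0.3197771   3.67560783 -2.73683189]
[-1.088172    2.76926653 -3.40047523] 26.6667
```

View pics/t1.png

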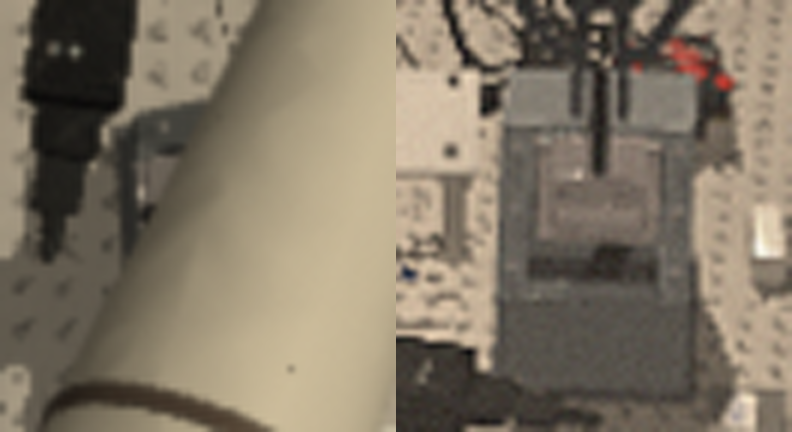

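The tipped scoop hides its own contents from both cameras. I'll tip a little further with a small shake, return to the insertion pose, and check whether the dark forks are gone by comparing brightness in the top view.

```bash
python3 - <<'E'
from h import *
def go(x,z,d,r=45,fl=25):
    t,o=tcp_mouth(x,z,np.radians(d)); return manip.move_straight(t,rate=r,ori=o,force_limit=fl)
print(go(-24,95,76)); print(manip.read_force())
for i in range(2): go(-20,99,76,60); go(-24,95,76,60)
manip.dwell(.4); print(manip.read_force())
for w in((-15,98,55),(-10,101,40),(-8,103.5,25)): print(w,go(*w),manip.read_force())
c=manip.capture("top"); old=cv2.imread("pics/e1.png")[:,396:]
m=R.from_euler('z',B[2]).apply([-60,0,110])+[B[0],B[1],0]; u,v=proj([m],c)[0].astype(int)
new=cv2.resize(c["frame"][v-36:v+36,u-33:u+33,::-1],None,fx=6,fy=6,interpolation=cv2.INTER_CUBIC)
cv2.imwrite("pics/n1.png",new)
for P in((590,190),(590,248),(660,200),(660,245)):
    x=P[0]-396;y=P[1];print(P,old[y-8:y+8,x-15:x+15].mean(),new[y-8:y+8,x-15:x+15].mean())
print(manip.read_clock())
E
```

```text
False
[ 0.47006501  3.6161213  -2.75349712]
[ 1.42227344  3.88289474 -4.18724382]
(-15, 98, 55) False [-1.51031822  3.71963471 -2.01274747]
(-10, 101, 40) False [ 0.27125454  3.65439964 -5.76104896]
(-8, 103.5, 25) False [-0.5326999   5.74614886 -5.07486454]
(590, 190) 24.365972222222222 209.1263888888889
(590, 248) 20.040972222222223 214.94305555555556
(660, 200) 99.79305555555555 98.98611111111111
(660, 245) 100.87083333333334 99.8
31.1583
```

The forks' spots went from dark (about 20) to bright (about 210), so both forks are in the bin. Next I withdraw and carry the scoop to the standing place.

```bash
python3 - <<'E'
from h import *
a=np.radians(25)
for w in((-35,104.5),(-60,107),(-105,112)):
    t,o=tcp_mouth(*w,a); print(w,manip.move_straight(t,rate=45,ori=o,force_limit=25),manip.read_force())
t,o=tcp_mouth(-150,140,0); manip.move_straight(t,rate=100,ori=o)
manip.dwell(.2);print("weight",manip.read_force())
t,o=tcp_for(S1,[S1[0],S1[1],90],0); manip.move_straight(t,rate=120,ori=o)
t,o=tcp_for(S1,[S1[0],S1[1],15],0); manip.move_straight(t,rate=80,ori=o)
t,o=tcp_for(S1,[S1[0],S1[1],-5],0); print(manip.move_straight(t,rate=20,ori=o,force_limit=2.5),manip.read_eef_pos()-t,manip.read_force())
manip.command_gripper(40)
d=R.from_rotvec(o).apply([0,0,1]); p=np.array(manip.read_eef_pos())
manip.move_straight(p-120*d,rate=100); manip.move_straight(p-120*d+[0,100,150],rate=200)
print(manip.read_clock())
q=manip.capture("top"); s=manip.capture("side")
k=lambda c,P,w=33,h=25:(lambda u,v:cv2.resize(c["frame"][v-h:v+h,u-w:u+w,::-1],None,fx=6,fy=6,interpolation=cv2.INTER_CUBIC))(*proj([P],c)[0].astype(int))
A=[500,60,20];D=[B[0],B[1]+40,110]
cv2.imwrite("pics/f1.png",np.vstack([np.hstack([k(q,A),k(s,A)]),np.hstack([k(q,D),k(s,D)])]))
E
```

```text
(-35, 104.5) False [ 1.13024132 -0.14332882 -0.17011185]
(-60, 107) False [ 0.73561067 -0.2844854  -1.36580074]
(-105, 112) False [-0.55648357 -1.01813716 -2.42388501]
weight [ 0.38954225  1.05834764 -1.37711825]
True [0.05667135 0.01976977 8.32858983] [0.29203406 0.50295419 3.49119535]
40.425
```

View pics/f1.png

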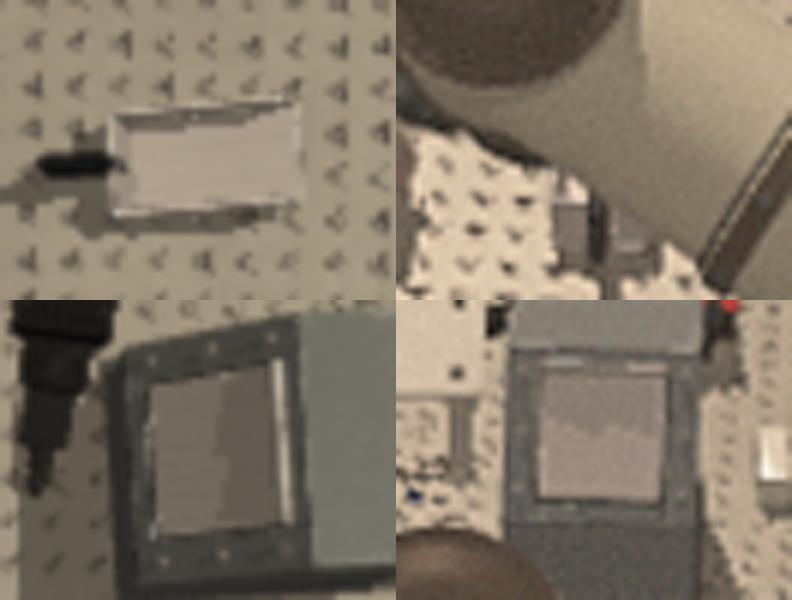

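The empty scoop stands upright, released, on the bare worktop, and the flap is shut flush in its frame. Handing in.

```bash
python3 -c "
from workcell import manip
print(manip.sign_off(),manip.read_clock())"
```

```text
the job is handed in; nothing more can be done
the job is handed in; nothing more can be done
```

Job handed in after about 40 s of the allowed 66 s: both forks were tipped into the bin after the scoop pushed the flap open, the flap is shut, and the empty scoop stands upright and released on the bare worktop, clear of the cradle.

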